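# Shut the recessed stop valve with the T-key

## Task

Shut off the water at the boxed-in stop valve on the stockroom counter: take the red-handled T-key out of its stand, lower it down the neck of the white valve box and feel it onto the square stem at the bottom without leaning on it. Once the key is fully home on the square, turn it clockwise (seen from above) until the valve comes up against its closed stop, and ease off there rather than forcing it. Let go and leave the key standing fully home on the stem, ready for reopening, and do not knock over or shift the bottle, the carton or the roll of tape.

Things in the scene. Friction and masses are not known exactly. Their poses are not given: they have to be found in the camera images.
- key: loose steel T-key, 0.36 to 0.50 kg, 178 mm tall, standing upright with its foot in the key stand. Origin: centre of the foot's underside; z up the shank to the handle, x along the cross-bar. Foot: a socket 26.6 mm square outside (sides along x and y), 32 mm tall; above it a round shank 11.6 mm thick, up to 160 mm.
- key_bar (a point): middle of the key's red cross-bar, 169 mm above the foot's underside; axes as the key's. The bar is 110 mm long (x), 12 mm thick (y) and 18 mm high; grip it across its thickness at the middle, from above
- socket_floor (a point): centre of the blind end of the square hole in the key's foot, 24 mm above the underside. The hole opens downward, 18.2 mm square, sides along the key's x and y, widened to 21.8 mm over the lowest 3 mm
- valve_box: fixed white steel box, 170 x 170 mm; its steel lid, 180 x 180 mm, tops at 110 mm. A round dark neck tube, 60 mm outside, 50 mm bore, rises through the middle of the lid to 140 mm. Blue cap laid back flat on the lid at +x, copper pipe tails out of both y sides to 155 mm from the middle. Origin: centre of the underside, on the neck's axis
- neck_mouth (a point): centre of the neck's open mouth, 140 mm above the counter; the 50 mm bore goes straight down, and the stem's top is 95 mm below the mouth
- neck_foot (a point): nominal place of the stem's top, on the neck's axis 45 mm above the counter. The real stem stands up to 3.5 mm off this axis in the box's x and y, its flats at any angle to the box: find both by feel, pushing under 15 N. Fully home, the blind end of the key's socket rests on the stem's top: foot 21 mm, bar's middle 190 mm above the counter
- stem (a joint): turn of the brass valve stem: 0 rad open, 1.57 rad shut against a firm stop; starts at 0.25 to 0.6; grows clockwise seen from above; does not tell how the flats lie. Stays where left. Drag about 0.25 N m; over 0.8 N m strains it. 16 mm square, 31 mm exposed, top 4 mm tapered to a 9 mm flat; the key has 0.15 rad of play either way on it
- key_stand: fixed grey stand: foot plate 100 x 100 x 4 mm with an open square tube, 31 mm inside, 37 mm outside, up to 60 mm above the counter; the key's foot stands in it on the plate. Origin: centre of the plate's underside
- water_bottle: loose full water bottle, 64 mm wide, 190 mm tall, bystander; origin: centre of its underside
- carton: loose small cardboard carton 120 x 160 x 90 mm, bystander; origin: centre of its underside
- tape_roll: loose roll of yellow packing tape lying flat, 100 mm wide, 48 mm high, bystander; origin: centre of its underside

How it is judged:
On the way:
1. the key is fully home on the square stem (its socket's blind end at most 3 mm above its seat), the valve not yet shut (distance between socket_floor and neck_foot below 0.0085 m and z of socket_floor in the frame of valve_box below 0.048 m and value of joint stem below 1.3 rad), for 0.1 s.
At the end, for the whole second after the job is handed in: the valve is shut, its stem turned to within 4 degrees of the closed stop, and the key stands released and still on the stem, fully home (its socket's blind end at most 3 mm above its seat) and within 11 degrees of upright (value of joint stem above 1.5 rad and distance between socket_floor and neck_foot below 0.0085 m and z of socket_floor in the frame of valve_box below 0.048 m and angle between key's own z axis and vertical below 0.2 rad and linear speed of key below 0.02 m/s); the robot touches nothing.
It fails at once if the key is leant on the stem (contacts together over 45 N) while it is not yet home (contact force between key and stem above 45 N and z of socket_floor in the frame of valve_box above 0.049 m).
It fails at once if the key is forced on the stem (all its contacts together over 150 N, as from a twist of about 0.9 N m against the stop) (contact force between key and stem above 150 N).
It fails at once if the water bottle is shifted more than 20 mm (distance of water_bottle from where it was at the start of the episode above 0.02 m).
It fails at once if the carton is shifted more than 20 mm (distance of carton from where it was at the start of the episode above 0.02 m).
It fails at once if the tape roll is shifted more than 20 mm (distance of tape_roll from where it was at the start of the episode above 0.02 m).
It also fails if it takes over 67 s, if anything falls off the work surface, if the arm or the gripper's body presses on something with over 40 N, if the wrist force passes 120 N, or if a joint passes its speed limit or range.

## Robot

A 6-joint arm with a two-finger parallel gripper is mounted at the origin on the work surface. World frame = base frame: x ahead of the robot, y to its left, z up, the work surface at z = 0. Lengths are in m, angles in rad, forces in N, time in s.
With the tool pointing down it reaches from about 0.25 to 0.85 m from the base axis. Payload 12.5 kg.
Tool frame: the origin (TCP) lies midway between the tips of the shut fingers; the grasp point (between the pads) lies 19 mm behind it; z points along the fingers, y is the direction in which the jaws open and shut (so a half turn about z gives the same grasp; the last joint's range is limited). The gripper opens to 93 mm and grips with 3 to 60 N. Pads are 15 mm wide; open, the fingers measure 128 mm over their backs; the gripper's body (75 mm by 188 mm) begins 65 mm behind the grasp point.
Start: joints at [-0.085, 0.351, 1.652, -0, 1.139, -0.085], TCP at [0.55, 0, 0.219] pointing down, gripper open.
Joint ranges: [-2.75, 2.75], [-0.79, 2.1], [0.01, 2.65], [-1.57, 4.71], [0.07, 3.14], [-2.87, 2.87]. Speed limits (rad/s): [2.22, 2.22, 2.79, 3.14, 3.14, 3.14].

## Interface

Orientations are given as a rotation vector (axis times angle).
In Python, from bench import bot gives the robot as it stands.
- The arm moves only by the tool servo_tool, never from a script. Its argument "motion" is a list of rows, each an object with "jaw": the opening, from 0 (shut) to 1 (fully open); "travel": the shift along the tool's x, y, z in cm, a list of three; "turn": the turn, a rotation vector about the tool's x, y, z in rad, a list of three. A call has 1 to 20 rows; each row is the pose to reach, as a shift and turn from the pose commanded when the call began, along the tool's axes at that moment; what a row does not reach only later rows make up. A row lasts 1/8 s, in which the tool goes at most 62.5 mm and 10.7 degrees, less where a joint would pass 70% of its speed; a pose out of reach is approached as far as the arm can. A call with a gripper value outside its range is refused whole. The fingers move at their own pace and stop on an object; "squeeze" is the grip in N (left out, the last holds). Time passes only in rows, so rows that repeat a pose let the fingers close. It gives the time, the measured TCP pose, the force and the opening at its end, in the units of the state.
- bot.state(): the state, without advancing time (a new reading comes with each control period).
- bot.snapshot(name): name is "scene" or "side" or "wrist"; returns a dict with "pixels" (420x560x3 uint8, blue, green, red), "range_z" (420x560 float32, m along the optical axis (not along the pixel's ray), 0 where there is no reading), "mtx" (3x3 intrinsics, pixels), "k1" (the pictures are not rectified: a ray, as slopes to the right and down, at radius r is drawn at 1 + k1 r^2 times it, then the intrinsics apply), "R" (3x3) and "t" (3): a world point X has camera coordinates R X + t. Camera axes: x right, y down, z forward; pixel columns grow to the right and rows downward; lengths in m; the calibration is good to about 2 mm. A picture is of the moment at which its call begins.
- bot.close_job(): hands the job in, once; it reports no verdict.
The state is a dict: "time_s": time; "q": joint angles; "dq": joint speeds; "tau": joint torques, N m; "ee_pos": TCP position; "ee_rot": TCP orientation; "force": force on the tool from outside, world axes, zero at the start; "torque": the same for the moment, N m; "grip_width": finger opening in m.
Only numpy, scipy, OpenCV 4.12 (cv2) and the standard library are available. Lean on these libraries where they do the work, as an engineer would, in place of code of your own. Each camera call takes 0.05 s, during which the arm holds its last target. There are 200 camera calls.

## Working session

There is one attempt and no reset: what is moved stays moved. The work goes in short steps, Python scripts to look and compute and a tool call to move; the robot and the scene stay as the last step left them, time stands still between calls to the robot, and variables do not carry over. Pictures are saved under pics/ and viewed, about 8 in all and at most 12, crops included, and the job is handed in when it is done.

Besides the shell and the picture viewer there is one more tool, called after "Emit:" as a command line: name --argument value ..., lists and objects as JSON in quotes. servo_tool: Moves the arm, as the interface text tells. Its arguments: {"type":"object","properties":{"motion":{"type":"array"},"squeeze":{"type":"number"}},"required":["motion"]}

```bash
mkdir -p pics; ls
cat > h.py <<'E'
import numpy as np, cv2
from bench import bot
from scipy.spatial.transform import Rotation as Ro
def pts(s):
    """world point per pixel from range image"""
    h,w=s["range_z"].shape; K=np.array(s["mtx"]); k1=s["k1"]
    u,v=np.meshgrid(np.arange(w),np.arange(h))
    p=cv2.undistortPoints(np.stack([u,v],-1).reshape(-1,1,2).astype(float),K,np.array([k1,0,0,0.])).reshape(h,w,2)
    z=s["range_z"]; c=np.stack([p[...,0]*z,p[...,1]*z,z],-1)
    return (c-np.array(s["t"]).ravel())@np.array(s["R"])
E
python3 - <<'E'
from h import *
st=bot.state(); print({k:np.round(v,3) for k,v in st.items()})
a=[]
for n in("scene","side"):
    s=bot.snapshot(n); cv2.imwrite(f"pics/{n}0.png",s["pixels"]); np.savez(f"{n}0.npz",**s)
    P=pts(s); ok=s["range_z"]>0
    hsv=cv2.cvtColor(s["pixels"],cv2.COLOR_BGR2HSV); H,S,V=cv2.split(hsv)
    for nm,m in dict(red=((H<8)|(H>172))&(S>140)&(V>80),blue=(H>100)&(H<125)&(S>130),yellow=(H>20)&(H<35)&(S>130)).items():
        m=m&ok; cc=cv2.connectedComponentsWithStats(m.astype(np.uint8))
        for i in range(1,cc[0]):
            if cc[2][i,4]>60:
                q=P[cc[1]==i]; print(n,nm,cc[2][i],np.median(q,0).round(3),q.min(0).round(3),q.max(0).round(3))
E
```

```text
pics
{'time_s': np.float64(0.0), 'q': array([-0.085,  0.351,  1.652,  0.   ,  1.139, -0.085]), 'dq': array([ 0.   ,  0.   ,  0.001, -0.001, -0.   , -0.001]), 'tau': array([ 1.0000e-03, -4.9732e+01, -2.8525e+01,  7.0000e-02,  2.6000e-02,
       -0.0000e+00]), 'ee_pos': array([0.55 , 0.   , 0.218]), 'ee_rot': array([-2.221e+00, -2.221e+00,  1.000e-03]), 'force': array([ 0.075,  0.11 , -0.418]), 'torque': array([ 0.013, -0.006,  0.006]), 'grip_width': np.float64(0.093)}
scene red [499 126  48  27 997] [0.246 0.672 0.182] [-0.754  0.611 -0.224] [0.292 1.128 0.187]
scene red [345 160   8  25 109] [0.506 0.171 0.18 ] [0.434 0.164 0.167] [0.543 0.179 0.183]
scene blue [ 529    0   31   41 1099] [-0.791  1.038  0.309] [-0.835  0.979  0.221] [-0.77   1.123  0.408]
scene blue [470 100  14  22 180] [0.079 0.575 0.187] [-0.006  0.562  0.162] [0.101 0.588 0.202]
scene blue [493 101  15  23 201] [0.069 0.651 0.184] [-0.792  0.64  -0.134] [0.096 0.928 0.201]
scene blue [515 103  16  22 203] [0.069 0.725 0.185] [-0.006  0.714  0.161] [0.098 0.739 0.202]
scene blue [214 208  20  11 172] [ 0.626 -0.13
[... 577 characters left out ...]
ne yellow [ 128  245   43   40 1309] [ 0.754 -0.296  0.032] [ 0.685 -0.382 -0.004] [ 0.797 -0.248  0.052]
side red [  0   0  62  19 786] [0.15  1.19  0.251] [ 0.072 -0.016  0.227] [0.332 1.202 0.561]
side red [    0    27   170   100 10562] [0.283 1.192 0.024] [-0.013 -0.054 -0.21 ] [0.638 1.609 0.524]
side red [166 157  31  13 238] [0.46  0.168 0.178] [0.43  0.162 0.165] [0.491 0.177 0.184]
side blue [302 249  25  21 415] [ 0.623 -0.134  0.114] [ 0.602 -0.159  0.111] [ 0.647 -0.108  0.118]
side yellow [312 190  57  27 769] [0.757 0.005 0.09 ] [ 0.699 -0.019 -0.004] [0.891 0.098 0.094]
side yellow [ 382  304   61   62 2299] [ 0.737 -0.303  0.039] [ 0.691 -0.35  -0.003] [ 0.822 -0.227  0.051]
```

View pics/scene0.png

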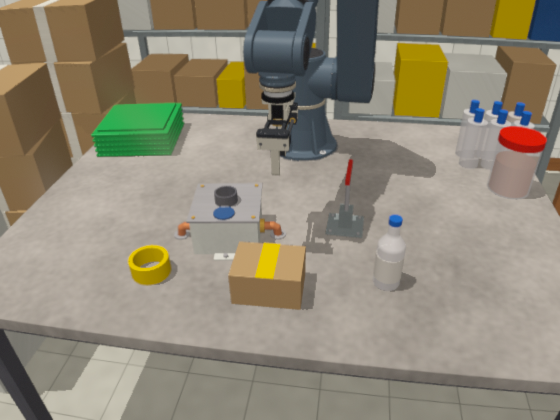

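View pics/side0.png

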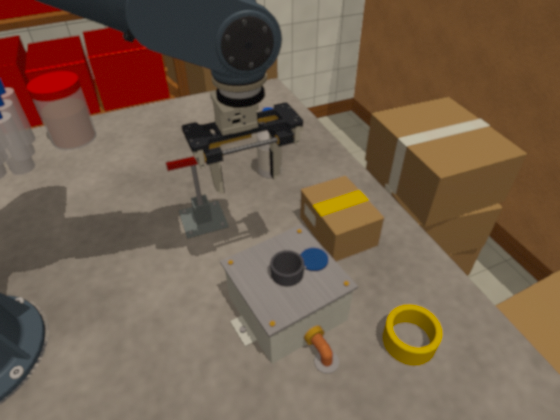

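The scene view shows the key at about (347,175) in its stand, the box neck at (226,196), and the carton, bottle and tape on the camera side of the box. The side view shows the neck at (287,267) and the bar at (182,163), partly hidden by the finger.

Run:
```python
from h import *
for n in("scene","side"):
    s=dict(np.load(f"{n}0.npz")); P=pts(s); ok=s["range_z"]>0
    H,S,V=cv2.split(cv2.cvtColor(s["pixels"],cv2.COLOR_BGR2HSV))
    x,y,z=P[...,0],P[...,1],P[...,2]
    m=ok&(V<90)&(abs(z-.14)<.008)&(x>.45)&(x<.65)&(y<-.05)&(y>-.22)
    q=P[m]; (c,r)=cv2.minEnclosingCircle(q[:,:2].astype(np.float32)); print(n,"neck",m.sum(),np.round(c,4),r, q.min(0).round(3),q.max(0).round(3), np.median(q,0).round(4))
    m=ok&(abs(z-.11)<.005)&(x>.4)&(x<.72)&(y<-.0)&(y>-.27); 
    q=P[m]; print(" lid",cv2.minAreaRect(q[:,:2].astype(np.float32)),np.percentile(q[:,2],[10,50,90]).round(4))
    m=ok&((H<8)|(H>172))&(S>120)&(V>60)&(abs(y-.17)<.03)&(x>.4)&(x<.58)&(z>.15)
    q=P[m]; print(" bar",len(q),cv2.minAreaRect(q[:,:2].astype(np.float32)),np.percentile(q[:,2],[2,50,98]).round(4),cv2.fitLine(q[:,:2].astype(np.float32),cv2.DIST_HUBER,0,.01,.01).ravel())
    t=q[q[:,2]>np.percentile(q[:,2],90)-.006]; print(" top",cv2.minAreaRect(t[:,:2].astype(np.float32)))
    m=ok&(abs(y-.17)<.08)&(x>.38)&(x<.62)&(z>.002)&(z<.008)
    q=P[m]; print(" plate",len(q),cv2.minAreaRect(q[:,:2].astype(np.float32)))
    m=ok&(abs(y-.17)<.03)&(abs(x-.49)<.06)&(z>.05)&(z<.066)
    q=P[m]; print(" tube",len(q),cv2.minAreaRect(q[:,:2].astype(np.float32)))
    for a,b in((.08,.1),(.1,.12),(.12,.15)):
        m=ok&(abs(y-.17)<.03)&(abs(x-.49)<.05)&(z>a)&(z<b); print(" shank",a,m.sum(),P[m].mean(0).round(4) if m.any() else 0)
```

```text
scene neck 96 [ 0.5709 -0.1404] 0.030895093455910683 [ 0.541 -0.166  0.132] [ 0.601 -0.11   0.14 ] [ 0.5832 -0.1334  0.1347]
 lid ((0.5696601271629333, -0.1400516927242279), (0.1838037371635437, 0.18119096755981445), 7.5291008949279785) [0.1065 0.1084 0.1117]
 bar 118 ((0.48856276273727417, 0.1717473268508911), (0.011881852522492409, 0.11108169704675674), 87.0173568725586) [0.1682 0.1798 0.1823] [ 0.9986525  -0.05189554  0.5129536   0.17036603]
 top ((0.4878244996070862, 0.17178580164909363), (0.011881852522492409, 0.1096031442284584), 87.0173568725586)
 plate 573 ((0.5115944743156433, 0.16990983486175537), (0.21652565896511078, 0.15405336022377014), 0.10163209587335587)
 tube 105 ((0.48771268129348755, 0.1718568354845047), (0.03635447472333908, 0.044291626662015915), 87.33489227294922)
 shank 0.08 31 [0.4902 0.1714 0.09  ]
 shank 0.1 29 [0.4901 0.1721 0.11  ]
 shank 0.12 20 [0.49   0.1728 0.1299]
side neck 326 [ 0.5654 -0.1424] 0.0301151592284441 [ 0.536 -0.171  0.132] [ 0.594 -0.112  0.141] [ 0.5634 -0.147   0.1382]
 lid ((0.5658190250396729, -0.14004358649253845), (0.1817253828048706, 0.18145029246807098), 7.871273517608643) [0.108  0.1096 0.1116]
 bar 255 ((0.4615406394004822, 0.170741006731987), (0.013771874830126762, 0.06300796568393707), 86.56015014648438) [0.1672 0.1779 0.183 ] [ 0.99790543 -0.06469003  0.45677286  0.16781682]
 top ((0.4608125686645508, 0.17101716995239258), (0.06154649704694748, 0.013567850925028324), 0.10004886984825134)
 plate 871 ((0.49986010789871216, 0.1682283729314804), (0.15762747824192047, 0.23748710751533508), 89.38227844238281)
 tube 157 ((0.4837724268436432, 0.17125718295574188), (0.04285779967904091, 0.0369381383061409), 88.32296752929688)
 shank 0.08 37 [0.4833 0.1669 0.0898]
 shank 0.1 36 [0.4833 0.1671 0.1099]
 shank 0.12 58 [0.4831 0.167  0.1346]
```

Emit:
servo_tool --motion '[{"jaw":1,"travel":[4,-1.5,0],"turn":[0,0,-0.18]},{"jaw":1,"travel":[8,-3,0],"turn":[0,0,-0.36]},{"jaw":1,"travel":[12,-4.5,0],"turn":[0,0,-0.54]},{"jaw":1,"travel":[15,-6,0],"turn":[0,0,-0.72]},{"jaw":1,"travel":[17.1,-6.3,0],"turn":[0,0,-0.9]},{"jaw":1,"travel":[17.1,-6.3,0],"turn":[0,0,-1.08]},{"jaw":1,"travel":[17.1,-6.3,0],"turn":[0,0,-1.26]},{"jaw":1,"travel":[17.1,-6.3,0],"turn":[0,0,-1.44]},{"jaw":1,"travel":[17.1,-6.3,0],"turn":[0,0,-1.517]},{"jaw":1,"travel":[17.1,-6.3,0],"turn":[0,0,-1.517]},{"jaw":1,"travel":[17.1,-6.3,0],"turn":[0,0,-1.517]}]'

```text
time_s: 1.48
ee_pos: [0.4869, 0.171, 0.2185]
ee_rot: [-0.087, -3.14, 0.0]
force: [-0.3, 0.3, -0.1]
grip_width: 0.0929
```

Run:
```python
from h import *
st=bot.state(); print(st["time_s"],np.round(st["q"],3),st["ee_pos"],st["ee_rot"]); T=Ro.from_rotvec(st["ee_rot"]).as_matrix(); print(T.round(3))
s=bot.snapshot("wrist"); cv2.imwrite("pics/w1.png",s["pixels"]); P=pts(s)
H,S,V=cv2.split(cv2.cvtColor(s["pixels"],cv2.COLOR_BGR2HSV)); x,y,z=np.moveaxis(P,-1,0)
m=((H<8)|(H>172))&(S>120)&(V>60)&(z>.15)&(z<.2)&(s["range_z"]>0)
print(m.sum()); q=P[m]; r=cv2.minAreaRect(q[:,:2].astype(np.float32)); print(r, np.percentile(q[:,2],[5,50,95]).round(4)); print("in tool mm",(T.T@(np.array([*r[0],.173])-st["ee_pos"])*1000).round(1))
t=q[q[:,2]>.178]; print(cv2.minAreaRect(t[:,:2].astype(np.float32)))
```

```text
1.475 [ 0.247  0.289  1.738  0.     1.114 -1.268] [0.48688051 0.17098915 0.21848463] [-8.73606199e-02 -3.14002129e+00  1.24989786e-04]
[[-0.998  0.056 -0.   ]
 [ 0.056  0.998 -0.   ]
 [ 0.    -0.    -1.   ]]
2549
((0.4812855124473572, 0.17195776104927063), (0.011170162819325924, 0.10322186350822449), 87.26100158691406) [0.1809 0.182  0.1831]
in tool mm [ 5.6  0.7 45.5]
((0.4812855124473572, 0.17195776104927063), (0.011170162819325924, 0.10322186350822449), 87.26100158691406)
```

View pics/w1.png

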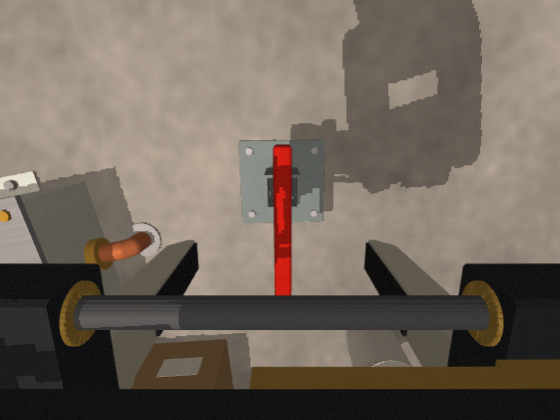

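The wrist view shows the bar upright in the image at column 283 with its low-x end at row 145. The high-x end is hidden behind the gripper. The bar's centre is therefore near x 0.485, and the jaws are aligned.

Emit:
servo_tool --motion '[{"jaw":1,"travel":[0.1,0.07,2],"turn":[0,0,0]},{"jaw":1,"travel":[0.1,0.07,4],"turn":[0,0,0]},{"jaw":1,"travel":[0.1,0.07,5.5],"turn":[0,0,0]},{"jaw":1,"travel":[0.1,0.07,6.4],"turn":[0,0,0]},{"jaw":1,"travel":[0.1,0.07,6.4],"turn":[0,0,0]},{"jaw":0,"travel":[0.1,0.07,6.4],"turn":[0,0,0]},{"jaw":0,"travel":[0.1,0.07,6.4],"turn":[0,0,0]},{"jaw":0,"travel":[0.1,0.07,6.4],"turn":[0,0,0]},{"jaw":0,"travel":[0.1,0.07,6.4],"turn":[0,0,0]},{"jaw":0,"travel":[0.1,0.07,6.4],"turn":[0,0,0]},{"jaw":0,"travel":[0.1,0.07,6.4],"turn":[0,0,0]}]' --squeeze 45

```text
time_s: 2.9
ee_pos: [0.486, 0.1718, 0.1546]
ee_rot: [-0.085, -3.14, -0.0]
force: [0.7, -0.5, 0.2]
grip_width: 0.0375
```

Emit:
servo_tool --motion '[{"jaw":0,"travel":[0,0,0],"turn":[0,0,0]},{"jaw":0,"travel":[0,0,0],"turn":[0,0,0]},{"jaw":0,"travel":[0,0,0],"turn":[0,0,0]},{"jaw":0,"travel":[0,0,0],"turn":[0,0,0]},{"jaw":0,"travel":[0,0,0],"turn":[0,0,0]}]'

```text
time_s: 3.52
ee_pos: [0.486, 0.1718, 0.1546]
ee_rot: [-0.084, -3.14, -0.0]
force: [-0.3, -0.2, -0.8]
grip_width: 0.0119
```

Emit:
servo_tool --motion '[{"jaw":0,"travel":[0,0,-1],"turn":[0,0,0]},{"jaw":0,"travel":[0,0,-2.5],"turn":[0,0,0]},{"jaw":0,"travel":[0,0,-5],"turn":[0,0,0]},{"jaw":0,"travel":[0,0,-8],"turn":[0,0,0]},{"jaw":0,"travel":[0,0,-11],"turn":[0,0,0]},{"jaw":0,"travel":[0,0,-14],"turn":[0,0,0]},{"jaw":0,"travel":[0,0,-16.5],"turn":[0,0,0]},{"jaw":0,"travel":[0,0,-16.5],"turn":[0,0,0]},{"jaw":0,"travel":[0,0,-16.5],"turn":[0,0,0]}]'

```text
time_s: 4.65
ee_pos: [0.4855, 0.1717, 0.3188]
ee_rot: [-0.084, -3.139, 0.001]
force: [0.2, -0.2, -4.9]
grip_width: 0.0118
```

```bash
cat > k.py <<'E'
from h import *
import sys
st=bot.state(); T=Ro.from_rotvec(st["ee_rot"]).as_matrix(); e=np.array(st["ee_pos"])
print(st["time_s"],np.round(st["q"],3),e.round(4),"F",np.round(st["force"],1),"M",np.round(st["torque"],2),"w",round(st["grip_width"],4))
for n in("scene","side"):
    s=bot.snapshot(n); P=pts(s); cv2.imwrite(f"pics/{n}{sys.argv[1]}.png",s["pixels"]); np.savez(f"{n}{sys.argv[1]}.npz",**s)
    d=(P-e)@T; ok=s["range_z"]>0   # tool-frame coordinates
    for a,b in((.005,.03),(.03,.06),(.06,.09),(.09,.115),(.121,.15)):
        m=ok&(abs(d[...,0])<.025)&(abs(d[...,1])<.025)&(d[...,2]>a)&(d[...,2]<b)
        q=d[m]; print(n,a,len(q),(q.mean(0)*1000).round(1) if len(q) else '',(q.max(0)*1000).round(1) if len(q) else '')
E
python3 k.py 2
```

```text
4.65 [ 0.249  0.199  1.603 -0.     1.341 -1.268] [0.4855 0.1717 0.3188] F [ 0.2 -0.2 -4.9] M [ 0.11 -0.09  0.01] w 0.0118
scene 0.005 33 [-2.8  0.6 21. ] [ 1.5  6.2 29.6]
scene 0.03 52 [-3.3  0.6 44.5] [ 2.3  6.2 59.8]
scene 0.06 52 [-3.6  0.3 74.3] [ 1.   6.  89.2]
scene 0.09 53 [-3.400e+00  1.000e-01  1.047e+02] [  7.6   8.5 114.9]
scene 0.121 113 [-11.8   0.8 135. ] [ 15.   13.4 150. ]
side 0.005 73 [ 3.  -4.3 17.7] [ 8.7 -0.7 29.8]
side 0.03 80 [ 3.  -4.6 44.6] [ 8.4 -1.  59.9]
side 0.06 78 [ 2.8 -5.  74.6] [ 8.1 -0.7 89.9]
side 0.09 79 [  2.8  -4.9 104.8] [ 11.3   4.2 115. ]
side 0.121 163 [  3.  -12.7 135.5] [ 15.9  10.3 150. ]
```

Emit:
servo_tool --motion '[{"jaw":0,"travel":[-0.6,-2,0],"turn":[0,0,0]},{"jaw":0,"travel":[-2,-6,0],"turn":[0,0,0]},{"jaw":0,"travel":[-3.3,-10,0],"turn":[0,0,0]},{"jaw":0,"travel":[-4.6,-14,0],"turn":[0,0,0]},{"jaw":0,"travel":[-6,-18,0],"turn":[0,0,0]},{"jaw":0,"travel":[-7.2,-22,0],"turn":[0,0,0]},{"jaw":0,"travel":[-8.5,-26,0],"turn":[0,0,0]},{"jaw":0,"travel":[-9.5,-29,0],"turn":[0,0,0]},{"jaw":0,"travel":[-10,-30.65,0],"turn":[0,0,0]},{"jaw":0,"travel":[-10,-30.65,0],"turn":[0,0,0]},{"jaw":0,"travel":[-10,-30.65,0],"turn":[0,0,0]}]'

```text
time_s: 6.12
ee_pos: [0.5692, -0.1386, 0.3195]
ee_rot: [-0.083, -3.14, -0.001]
force: [0.5, 0.6, -4.7]
grip_width: 0.0115
```

```bash
python3 k.py 3
python3 - <<'E'
from h import *
ims=[]
st=bot.state();e=np.array(st["ee_pos"])
for n,c in(("scene",(130,110,330,260)),("side",(190,170,390,320))):
    s=dict(np.load(f"{n}3.npz")); ims.append(cv2.resize(s["pixels"][c[1]:c[3],c[0]:c[2]],(400,300),interpolation=2))
    R,t=np.array(s["R"]),np.array(s["t"]).ravel(); print(n,"cam at",(-R.T@t).round(3))
cv2.imwrite("pics/c3.png",np.vstack([ims[0],ims[1]]))
E
```

```text
6.125 [-0.318  0.338  1.42   0.     1.384 -1.836] [ 0.5692 -0.1386  0.3195] F [ 0.5  0.6 -4.7] M [ 0.06 -0.02  0.02] w 0.0115
scene 0.005 47 [-3.9  0.5 17.4] [ 1.8  5.2 29.7]
scene 0.03 55 [-3.5  0.3 45.1] [ 3.3  5.  59.1]
scene 0.06 53 [-3.9  0.7 75.3] [ 1.6  5.3 89.5]
scene 0.09 48 [ -4.4   0.7 104. ] [  5.2   8.1 114.7]
scene 0.121 140 [ -9.4   2.6 134.6] [ 13.8  14.  149.2]
side 0.005 92 [ 3.7 -5.3 17.3] [ 7.7  3.4 29.7]
side 0.03 100 [ 3.4 -5.3 44.8] [ 7.6 -1.2 59.8]
side 0.06 98 [ 3.3 -5.2 74.8] [ 7.8 -1.9 89.4]
side 0.09 109 [  3.3  -4.9 105.6] [ 10.9   6.1 115. ]
side 0.121 242 [  5.1 -10.5 135. ] [ 15.7  11.6 149.8]
scene cam at [1.55  0.164 0.778]
side cam at [ 0.375 -0.564  0.698]
```

View pics/c3.png

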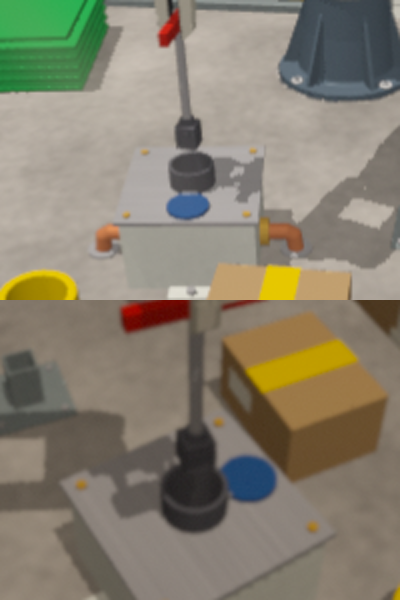

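The foot hangs just above the neck in both views: foot at (188,130) over neck (192,172) in the upper crop, and foot (195,445) over neck (194,497) in the lower one. Next I measure the offset between them in each camera's lateral direction.

```bash
cat > off.py <<'E'
from h import *
st=bot.state();e=np.array(st["ee_pos"]);T=Ro.from_rotvec(st["ee_rot"]).as_matrix()
A=[];B=[];B2=[]
for n in("scene","side"):
    s=dict(np.load(f"{n}3.npz")); P=pts(s); ok=s["range_z"]>0; V=s["pixels"].max(2)
    cam=-np.array(s["R"]).T@np.array(s["t"]).ravel(); v=cam[:2]-e[:2]; v/=np.linalg.norm(v); l=np.array([-v[1],v[0]])
    L=(P[...,:2]-e[:2])@l; D=(P[...,:2]-e[:2])@v; z=P[...,2]
    rr=np.hypot(L,D)
    nk=ok&(rr<.045)&(V<110)&(z>.114)&(z<.1415); a=L[nk]
    # per image row extents of the neck
    ext=[]
    for r in np.unique(np.where(nk)[0]):
        c=L[r][nk[r]]; ext.append((c.min(),c.max()))
    ext=np.array(ext); w=ext[:,1]-ext[:,0]; g=w>.05
    sh=ok&(rr<.02)&(z>.235)&(z<.29); ft=ok&(rr<.025)&(z>.172)&(z<.196)
    print(n,"neck mid",(ext[g].mean(1)*1000).round(1),"w",(w[g]*1000).round(0),"shank",(L[sh].mean()*1000).round(2),"foot midrange",((L[ft].min()+L[ft].max())*500).round(2),((L[ft].max()-L[ft].min())*1000).round(1))
    A.append(l); B.append(np.median(ext[g].mean(1))-L[sh].mean());B2.append(np.median(ext[g].mean(1))-(L[ft].min()+L[ft].max())/2)
for b in(B,B2):
    d=np.linalg.solve(np.array(A),b); print("move world mm",d*1000,"tool mm",T.T@np.array([*d,0])*1000)
E
python3 off.py
```

```text
scene neck mid [ 1.9  0.5  0.2 -0.1 -0.3 -0.5 -0.8  0.4  0.1 -0.1 -0.5 -2.1] w [52. 54. 54. 53. 53. 53. 53. 56. 56. 56. 56. 54.] shank -0.7 foot midrange -0.61 34.0
side neck mid [-0.6  3.1  2.2  1.3 -0.4  1.4 -0.5 -2.8  1.4 -3.   2.3  2.3  6.7  5.8
  6.6 -2.7 -2.8 -2.7 -2.7 -2.8 -1.7 -2.7] w [51. 61. 63. 65. 61. 64. 64. 59. 67. 59. 65. 65. 74. 72. 74. 56. 56. 56.
 56. 56. 54. 53.] shank -1.32 foot midrange -1.27 33.7
move world mm [1.4609897  1.06622574] tool mm [-1.40282500e+00  1.14166991e+00  2.82442819e-04]
move world mm [1.35252177 0.93870899] tool mm [-1.30122145e+00  1.00861905e+00  2.50870400e-04]
```

Emit:
servo_tool --motion '[{"jaw":0,"travel":[0.14,0,0],"turn":[0,0,0]},{"jaw":0,"travel":[0.14,0,0.5],"turn":[0,0,0]},{"jaw":0,"travel":[0.14,0,1.5],"turn":[0,0,0]},{"jaw":0,"travel":[0.14,0,2.5],"turn":[0,0,0]},{"jaw":0,"travel":[0.14,0,3.5],"turn":[0,0,0]},{"jaw":0,"travel":[0.14,0,4],"turn":[0,0,0]},{"jaw":0,"travel":[0.14,0,4],"turn":[0,0,0]}]'

```text
time_s: 7.1
ee_pos: [0.5679, -0.1396, 0.2793]
ee_rot: [-0.085, -3.14, -0.0]
force: [0.4, -0.1, -3.9]
grip_width: 0.0121
```

Run:
```python
from h import *
st=bot.state(); print(np.round(st["ee_pos"],4),np.round(st["force"],1),np.round(st["torque"],2))
o=[]
for n,c in(("scene",(150,100,310,220)),("side",(210,190,370,310))):
    s=bot.snapshot(n); o.append(cv2.resize(s["pixels"][c[1]:c[3],c[0]:c[2]],(400,300),interpolation=2))
cv2.imwrite("pics/c4.png",np.vstack(o))
```

```text
[ 0.5679 -0.1396  0.2793] [ 0.4 -0.1 -3.9] [ 0.12 -0.08 -0.01]
```

View pics/c4.png

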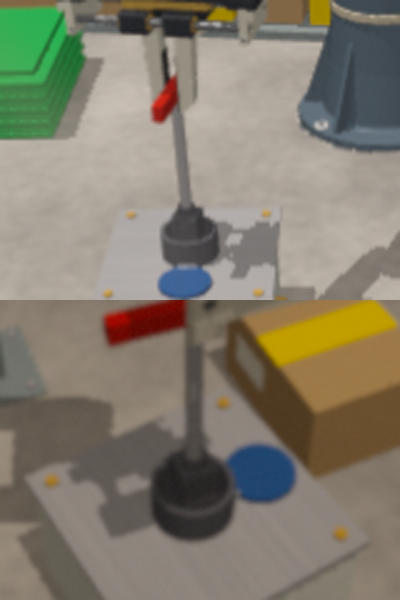

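Both views show the foot inside the mouth, with the neck centred on the shank near (190,235) and (193,480), and no contact force.

Emit:
servo_tool --motion '[{"jaw":0,"travel":[0,0,1],"turn":[0,0,0]},{"jaw":0,"travel":[0,0,2],"turn":[0,0,0]},{"jaw":0,"travel":[0,0,3],"turn":[0,0,0]},{"jaw":0,"travel":[0,0,4],"turn":[0,0,0]},{"jaw":0,"travel":[0,0,5],"turn":[0,0,0]},{"jaw":0,"travel":[0,0,6],"turn":[0,0,0]},{"jaw":0,"travel":[0,0,6.8],"turn":[0,0,0]},{"jaw":0,"travel":[0,0,7.4],"turn":[0,0,0]},{"jaw":0,"travel":[0,0,7.7],"turn":[0,0,0]},{"jaw":0,"travel":[0,0,7.7],"turn":[0,0,0]},{"jaw":0,"travel":[0,0,7.7],"turn":[0,0,0]}]'

```text
time_s: 8.57
ee_pos: [0.5682, -0.1396, 0.2029]
ee_rot: [0.084, 3.14, -0.0]
force: [0.4, 0.3, -4.6]
grip_width: 0.0118
```

Emit:
servo_tool --motion '[{"jaw":0,"travel":[0,0,0.1],"turn":[0,0,0]},{"jaw":0,"travel":[0,0,0.2],"turn":[0,0,0]},{"jaw":0,"travel":[0,0,0.3],"turn":[0,0,0]},{"jaw":0,"travel":[0,0,0.4],"turn":[0,0,0]},{"jaw":0,"travel":[0,0,0.4],"turn":[0,0,0]}]'

```text
time_s: 9.2
ee_pos: [0.568, -0.1396, 0.1985]
ee_rot: [-0.084, -3.14, -0.0]
force: [-0.2, 0.4, -5.7]
grip_width: 0.0113
```

Emit:
servo_tool --motion '[{"jaw":0,"travel":[0,0,0.1],"turn":[0,0,0]},{"jaw":0,"travel":[0,0,0.2],"turn":[0,0,0]},{"jaw":0,"travel":[0,0,0.3],"turn":[0,0,0]},{"jaw":0,"travel":[0,0,0.3],"turn":[0,0,0]}]'

```text
time_s: 9.7
ee_pos: [0.568, -0.1396, 0.1955]
ee_rot: [-0.084, -3.14, -0.0]
force: [-0.7, 0.0, -5.2]
grip_width: 0.0118
```

Emit:
servo_tool --motion '[{"jaw":0,"travel":[0,0,0.1],"turn":[0,0,0]},{"jaw":0,"travel":[0,0,0.1],"turn":[0,0,0]}]'

```text
time_s: 9.95
ee_pos: [0.568, -0.1396, 0.1946]
ee_rot: [-0.085, -3.14, -0.0]
force: [0.0, -0.5, -4.0]
grip_width: 0.0114
```

Emit:
servo_tool --motion '[{"jaw":0,"travel":[0,0,0.1],"turn":[0,0,0]},{"jaw":0,"travel":[0,0,0.1],"turn":[0,0,0]}]'

```text
time_s: 10.2
ee_pos: [0.568, -0.1396, 0.1935]
ee_rot: [-0.084, -3.14, -0.0]
force: [0.6, 0.3, -4.3]
grip_width: 0.0118
```

Emit:
servo_tool --motion '[{"jaw":0,"travel":[0,0,0.1],"turn":[0,0,0]},{"jaw":0,"travel":[0,0,0.1],"turn":[0,0,0]}]'

```text
time_s: 10.45
ee_pos: [0.5681, -0.1396, 0.1928]
ee_rot: [0.084, 3.14, -0.0]
force: [-0.1, 0.7, -3.4]
grip_width: 0.0115
```

Emit:
servo_tool --motion '[{"jaw":0,"travel":[0,0,0.05],"turn":[0,0,0]},{"jaw":0,"travel":[0,0,0.05],"turn":[0,0,0]}]'

```text
time_s: 10.7
ee_pos: [0.5682, -0.1396, 0.1924]
ee_rot: [0.085, 3.14, -0.0]
force: [0.2, 0.4, -1.5]
grip_width: 0.0115
```

Emit:
servo_tool --motion '[{"jaw":0,"travel":[0,0,0.05],"turn":[0,0,0]},{"jaw":0,"travel":[0,0,0.05],"turn":[0,0,0]}]'

```text
time_s: 10.95
ee_pos: [0.5682, -0.1397, 0.1919]
ee_rot: [0.084, 3.14, -0.0]
force: [0.2, 0.4, 0.8]
grip_width: 0.0115
```

Emit:
servo_tool --motion '[{"jaw":0,"travel":[0,0,0.05],"turn":[0,0,0.07]},{"jaw":0,"travel":[0,0,0.05],"turn":[0,0,0.13]},{"jaw":0,"travel":[0,0,0.05],"turn":[0,0,0.13]}]'

```text
time_s: 11.32
ee_pos: [0.5683, -0.1397, 0.1914]
ee_rot: [0.288, 3.127, -0.0]
force: [0.7, -0.5, 0.8]
grip_width: 0.0116
```

Emit:
servo_tool --motion '[{"jaw":0,"travel":[0,0,0],"turn":[0,0,0.07]},{"jaw":0,"travel":[0,0,0],"turn":[0,0,0.13]},{"jaw":0,"travel":[0,0,0],"turn":[0,0,0.13]}]'

```text
time_s: 11.7
ee_pos: [0.5681, -0.1397, 0.1911]
ee_rot: [0.488, 3.103, -0.0]
force: [0.9, -1.6, -1.4]
grip_width: 0.0117
```

Emit:
servo_tool --motion '[{"jaw":0,"travel":[0,0,0],"turn":[0,0,0.07]},{"jaw":0,"travel":[0,0,0],"turn":[0,0,0.13]},{"jaw":0,"travel":[0,0,0],"turn":[0,0,0.13]}]'

```text
time_s: 12.08
ee_pos: [0.568, -0.1396, 0.191]
ee_rot: [-0.688, -3.065, -0.0]
force: [1.3, -1.4, -1.8]
grip_width: 0.0116
```

Emit:
servo_tool --motion '[{"jaw":0,"travel":[0,0,0],"turn":[0,0,0.07]},{"jaw":0,"travel":[0,0,0],"turn":[0,0,0.13]},{"jaw":0,"travel":[0,0,0],"turn":[0,0,0.13]}]'

```text
time_s: 12.45
ee_pos: [0.5678, -0.1395, 0.1908]
ee_rot: [-0.885, -3.014, -0.0]
force: [1.4, -0.8, -3.9]
grip_width: 0.0117
```

Emit:
servo_tool --motion '[{"jaw":0,"travel":[0,0,0.05],"turn":[0,0,0]},{"jaw":0,"travel":[0,0,0.1],"turn":[0,0,0]},{"jaw":0,"travel":[0,0,0.1],"turn":[0,0,0]}]'

```text
time_s: 12.82
ee_pos: [0.568, -0.1396, 0.1901]
ee_rot: [-0.888, -3.013, 0.0]
force: [1.2, -1.4, -3.8]
grip_width: 0.0114
```

Emit:
servo_tool --motion '[{"jaw":0,"travel":[0,0,0],"turn":[0,0,0.07]},{"jaw":0,"travel":[0,0,0],"turn":[0,0,0.13]},{"jaw":0,"travel":[0,0,0],"turn":[0,0,0.13]}]'

```text
time_s: 13.2
ee_pos: [0.568, -0.1395, 0.1901]
ee_rot: [-1.082, -2.949, -0.0]
force: [0.7, 0.2, -4.3]
grip_width: 0.0116
```

Emit:
servo_tool --motion '[{"jaw":0,"travel":[0,0,0.05],"turn":[0,0,0]},{"jaw":0,"travel":[0,0,0.1],"turn":[0,0,0]},{"jaw":0,"travel":[0,0,0.1],"turn":[0,0,0]}]'

```text
time_s: 13.58
ee_pos: [0.5681, -0.1397, 0.1893]
ee_rot: [1.082, 2.949, -0.0]
force: [1.0, -1.2, -1.1]
grip_width: 0.0118
```

Emit:
servo_tool --motion '[{"jaw":0,"travel":[0,0,0.05],"turn":[0,0,0]},{"jaw":0,"travel":[0,0,0.1],"turn":[0,0,0]},{"jaw":0,"travel":[0,0,0.1],"turn":[0,0,0]}]'

```text
time_s: 13.95
ee_pos: [0.5683, -0.1397, 0.1886]
ee_rot: [1.082, 2.948, -0.0]
force: [-0.1, -0.8, 4.0]
grip_width: 0.0117
```

Emit:
servo_tool --motion '[{"jaw":0,"travel":[0,0,0],"turn":[0,0,0.05]},{"jaw":0,"travel":[0,0,0],"turn":[0,0,0.1]},{"jaw":0,"travel":[0,0,0],"turn":[0,0,0.1]}]'

```text
time_s: 14.32
ee_pos: [0.5682, -0.1398, 0.1883]
ee_rot: [1.228, 2.891, -0.0]
force: [1.8, -1.6, 1.8]
grip_width: 0.0119
```

```bash
python3 -c "
from bench import bot;import numpy as np
s=bot.state();print({k:np.round(s[k],3) for k in('ee_pos','force','torque','q')})"
```

```text
{'ee_pos': array([ 0.568, -0.14 ,  0.188]), 'force': array([ 1.796, -1.555,  1.809]), 'torque': array([-0.497, -0.606, -0.007]), 'q': array([-0.321,  0.445,  1.59 , -0.   ,  1.105, -1.088])}
```

Emit:
servo_tool --motion '[{"jaw":0,"travel":[0,0,0],"turn":[0,0,0.05]},{"jaw":0,"travel":[0,0,0],"turn":[0,0,0.1]},{"jaw":0,"travel":[0,0,0],"turn":[0,0,0.1]}]'

```text
time_s: 14.7
ee_pos: [0.5681, -0.1398, 0.1882]
ee_rot: [1.37, 2.827, -0.0]
force: [1.2, -1.3, 1.0]
grip_width: 0.0117
```

```bash
python3 -c "
from bench import bot;import numpy as np
s=bot.state();print({k:np.round(s[k],3) for k in('ee_pos','force','torque','q')})"
```

```text
{'ee_pos': array([ 0.568, -0.14 ,  0.188]), 'force': array([ 1.198, -1.279,  0.995]), 'torque': array([-0.723, -0.503,  0.073]), 'q': array([-0.321,  0.446,  1.59 , -0.   ,  1.106, -0.989])}
```

Emit:
servo_tool --motion '[{"jaw":0,"travel":[-0.05,0,0],"turn":[0,0,0]},{"jaw":0,"travel":[-0.1,0,0],"turn":[0,0,0]},{"jaw":0,"travel":[-0.1,0,0],"turn":[0,0,0]}]'

```text
time_s: 15.08
ee_pos: [0.5686, -0.1404, 0.1881]
ee_rot: [-1.371, -2.826, 0.0]
force: [1.3, -1.4, 1.9]
grip_width: 0.0116
```

```bash
python3 -c "
from bench import bot;import numpy as np
s=bot.state();print({k:np.round(s[k],4) for k in('ee_pos','force','torque')})"
```

```text
{'ee_pos': array([ 0.5686, -0.1404,  0.1881]), 'force': array([ 1.3343, -1.4445,  1.9177]), 'torque': array([-0.5175, -0.3822, -0.002 ])}
```

Emit:
servo_tool --motion '[{"jaw":0,"travel":[0,0,0.05],"turn":[0,0,0]},{"jaw":0,"travel":[0,0,0.05],"turn":[0,0,0]}]'

```text
time_s: 15.32
ee_pos: [0.5687, -0.1404, 0.1878]
ee_rot: [1.372, 2.826, 0.0]
force: [0.9, -2.3, 3.6]
grip_width: 0.0119
```

```bash
python3 -c "
from bench import bot;import numpy as np
s=bot.state();print({k:np.round(s[k],4) for k in('ee_pos','force','torque')})"
```

```text
{'ee_pos': array([ 0.5687, -0.1404,  0.1878]), 'force': array([ 0.8631, -2.3238,  3.5565]), 'torque': array([-0.4693, -0.3056,  0.0116])}
```

```bash
cat > f.py <<'E'
from bench import bot;import numpy as np
from scipy.spatial.transform import Rotation as Ro
s=bot.state();T=Ro.from_rotvec(s["ee_rot"]).as_matrix()
print(round(s["time_s"],2),"pos",np.round(np.array(s["ee_pos"])*1000,2),"yaw",round(np.arctan2(T[1,0],-T[0,0]),3),"F",np.round(s["force"],1),"M",np.round(s["torque"],2))
E
python3 f.py
```

```text
15.32 pos [ 568.67 -140.37  187.78] yaw 0.904 F [ 0.9 -2.3  3.6] M [-0.47 -0.31  0.01]
```

Emit:
servo_tool --motion '[{"jaw":0,"travel":[0,0,0],"turn":[0,0,0.06]},{"jaw":0,"travel":[0,0,0],"turn":[0,0,0.06]}]'

```text
time_s: 15.58
ee_pos: [0.5687, -0.1404, 0.1877]
ee_rot: [1.455, 2.784, -0.0]
force: [1.2, -2.1, 4.2]
grip_width: 0.0116
```

```bash
python3 f.py
```

```text
15.57 pos [ 568.67 -140.4   187.72] yaw 0.963 F [ 1.2 -2.1  4.2] M [-0.66 -0.37  0.05]
```

Emit:
servo_tool --motion '[{"jaw":0,"travel":[0,0,0],"turn":[0,0,0.06]},{"jaw":0,"travel":[0,0,0],"turn":[0,0,0.06]}]'

```text
time_s: 15.82
ee_pos: [0.5687, -0.1404, 0.1877]
ee_rot: [1.537, 2.74, -0.0]
force: [1.4, -2.0, 4.0]
grip_width: 0.0115
```

```bash
python3 f.py
```

```text
15.82 pos [ 568.65 -140.44  187.72] yaw 1.022 F [ 1.4 -2.   4. ] M [-0.76 -0.37  0.08]
```

Emit:
servo_tool --motion '[{"jaw":0,"travel":[0,0,0],"turn":[0,0,0.06]},{"jaw":0,"travel":[0,0,0],"turn":[0,0,0.06]}]'

```text
time_s: 16.08
ee_pos: [0.5686, -0.1404, 0.1877]
ee_rot: [1.617, 2.693, -0.0]
force: [0.3, -1.5, 4.5]
grip_width: 0.0117
```

```bash
python3 f.py
```

```text
16.07 pos [ 568.64 -140.43  187.72] yaw 1.082 F [ 0.3 -1.5  4.5] M [-0.77 -0.28  0.13]
```

Emit:
servo_tool --motion '[{"jaw":0,"travel":[-0.08,-0.02,0],"turn":[0,0,-0.06]},{"jaw":0,"travel":[-0.08,-0.02,0],"turn":[0,0,-0.06]}]'

```text
time_s: 16.32
ee_pos: [0.5688, -0.1411, 0.1877]
ee_rot: [-1.537, -2.74, -0.0]
force: [0.7, -1.1, 4.6]
grip_width: 0.0119
```

```bash
python3 f.py
```

```text
16.32 pos [ 568.77 -141.11  187.69] yaw 1.022 F [ 0.7 -1.1  4.6] M [-0.49 -0.18  0.01]
```

Emit:
servo_tool --motion '[{"jaw":0,"travel":[-0.08,-0.02,0],"turn":[0,0,0]},{"jaw":0,"travel":[-0.08,-0.02,0],"turn":[0,0,0]}]'

```text
time_s: 16.58
ee_pos: [0.569, -0.1418, 0.1876]
ee_rot: [-1.539, -2.738, -0.0]
force: [0.6, -1.0, 5.6]
grip_width: 0.0114
```

```bash
python3 f.py
```

```text
16.57 pos [ 569.   -141.8   187.63] yaw 1.024 F [ 0.6 -1.   5.6] M [-0.27 -0.15  0.01]
```

Emit:
servo_tool --motion '[{"jaw":0,"travel":[0,0,-0.15],"turn":[0,0,0]},{"jaw":0,"travel":[0,0,-0.3],"turn":[0,0,0]},{"jaw":0,"travel":[0,0,-0.3],"turn":[0,0,0]}]'

```text
time_s: 16.95
ee_pos: [0.5686, -0.1417, 0.19]
ee_rot: [-1.538, -2.737, 0.0]
force: [0.9, -0.4, -4.7]
grip_width: 0.0115
```

```bash
python3 f.py
```

```text
16.95 pos [ 568.59 -141.73  190.02] yaw 1.024 F [ 0.9 -0.4 -4.7] M [-0.16 -0.08 -0.01]
```

Emit:
servo_tool --motion '[{"jaw":0,"travel":[0,0,-0.1],"turn":[0,0,0]},{"jaw":0,"travel":[0,0,-0.2],"turn":[0,0,0]},{"jaw":0,"travel":[0,0,-0.3],"turn":[0,0,0]},{"jaw":0,"travel":[0,0,-0.3],"turn":[0,0,0]}]'

```text
time_s: 17.45
ee_pos: [0.5691, -0.1419, 0.1937]
ee_rot: [1.539, 2.739, 0.0]
force: [0.1, 0.6, -5.6]
grip_width: 0.0115
```

```bash
python3 f.py; python3 k.py 5
```

```text
17.45 pos [ 569.05 -141.93  193.72] yaw 1.024 F [ 0.1  0.6 -5.6] M [ 0.08  0.01 -0.05]
17.45 [-0.324  0.442  1.58   0.     1.119 -0.871] [ 0.5691 -0.1419  0.1937] F [ 0.1  0.6 -5.6] M [ 0.08  0.01 -0.05] w 0.0115
scene 0.005 38 [-0.7  4.9 18. ] [ 5.8 10.5 29.4]
scene 0.03 104 [-2.9  2.7 51.4] [24.6 24.1 60. ]
scene 0.06 143 [ 0.3  0.3 71.3] [24.9 24.9 87.9]
scene 0.09 0  
scene 0.121 0  
side 0.005 55 [-2.  -3.7 20.1] [ 3.5  3.6 29.9]
side 0.03 201 [-6.1  0.2 51.6] [25.  24.9 59.9]
side 0.06 312 [-4.6  4.4 74.4] [24.9 24.9 89.8]
side 0.09 75 [ 13.6  17.6 101.5] [ 25.   23.8 114.2]
side 0.121 0
```

```bash
cat > tilt.py <<'E'
from h import *
import sys
st=bot.state();e=np.array(st["ee_pos"]);T=Ro.from_rotvec(st["ee_rot"]).as_matrix()
A=[];B=[];C=[]
for n in("scene","side"):
    s=dict(np.load(f"{n}{sys.argv[1]}.npz")); P=pts(s); ok=s["range_z"]>0
    cam=-np.array(s["R"]).T@np.array(s["t"]).ravel(); v=cam[:2]-e[:2]; v/=np.linalg.norm(v); l=np.array([-v[1],v[0]])
    L=(P[...,:2]-e[:2])@l; D=(P[...,:2]-e[:2])@v; z=P[...,2]
    m=ok&(abs(L)<.013)&(abs(D)<.013)&(z>.146)&(z<e[2]-.004)&(s["pixels"].max(2)<250)
    f=np.polyfit(z[m]-e[2],L[m],1); r=L[m]-np.polyval(f,z[m]-e[2])
    print(n,m.sum(),"slope",f[0].round(4),"at tcp mm",(f[1]*1000).round(2),"res",(r.std()*1000).round(2),"width",(np.ptp(r)*1000).round(1))
    A.append(l);B.append(f[0]);C.append(f[1]-f[0]*.15)
d=np.linalg.solve(A,B); print("tilt world dx/dz,dy/dz",d.round(4),"tool",(T.T@[*d,0]).round(4)); c=np.linalg.solve(A,C); print("foot offset world mm",(c*1000).round(1))
E
python3 tilt.py 5
```

```text
scene 67 slope 0.0164 at tcp mm 0.85 res 3.42 width 11.6
side 101 slope 0.0314 at tcp mm 0.35 res 3.35 width 11.2
tilt world dx/dz,dy/dz [0.0496 0.0327] tool [0.0021 0.0594 0.    ]
foot offset world mm [-6.5 -3.7]
```

Emit:
servo_tool --motion '[{"jaw":0,"travel":[0,0,0.2],"turn":[0,0,0]},{"jaw":0,"travel":[0,0,0.4],"turn":[0,0,0]},{"jaw":0,"travel":[0,0,0.4],"turn":[0,0,0]}]'

```text
time_s: 17.92
ee_pos: [0.5691, -0.142, 0.1895]
ee_rot: [-1.539, -2.739, 0.0]
force: [-0.4, -0.8, -3.7]
grip_width: 0.0116
```

```bash
python3 f.py
```

```text
17.93 pos [ 569.07 -141.98  189.51] yaw 1.024 F [-0.4 -0.8 -3.7] M [-0.08 -0.08 -0.04]
```

Emit:
servo_tool --motion '[{"jaw":0,"travel":[0,0,0.1],"turn":[0,0,0]},{"jaw":0,"travel":[0,0,0.1],"turn":[0,0,0]}]'

```text
time_s: 18.18
ee_pos: [0.5692, -0.142, 0.1889]
ee_rot: [1.539, 2.738, -0.0]
force: [-0.1, -0.6, -2.1]
grip_width: 0.0114
```

```bash
python3 f.py
```

```text
18.18 pos [ 569.22 -142.04  188.86] yaw 1.024 F [-0.1 -0.6 -2.1] M [-0.15 -0.02  0.02]
```

Emit:
servo_tool --motion '[{"jaw":0,"travel":[0,0,0.1],"turn":[0,0,0]},{"jaw":0,"travel":[0,0,0.1],"turn":[0,0,0]}]'

```text
time_s: 18.42
ee_pos: [0.5695, -0.1421, 0.1883]
ee_rot: [1.538, 2.738, 0.0]
force: [0.2, 0.6, 4.3]
grip_width: 0.0119
```

```bash
python3 f.py
```

```text
18.43 pos [ 569.46 -142.1   188.34] yaw 1.024 F [0.2 0.6 4.3] M [-0.11  0.11  0.01]
```

Emit:
servo_tool --motion '[{"jaw":0,"travel":[0,0,0],"turn":[0,0,-0.07]},{"jaw":0,"travel":[0,0,0],"turn":[0,0,-0.07]}]'

```text
time_s: 18.68
ee_pos: [0.569, -0.142, 0.1877]
ee_rot: [1.443, 2.791, -0.0]
force: [-0.1, -0.1, 1.5]
grip_width: 0.0117
```

```bash
python3 f.py
```

```text
18.68 pos [ 569.04 -142.    187.66] yaw 0.954 F [-0.1 -0.1  1.5] M [-0.18 -0.03 -0.04]
```

Emit:
servo_tool --motion '[{"jaw":0,"travel":[0,0,0],"turn":[0,0,-0.07]},{"jaw":0,"travel":[0,0,0],"turn":[0,0,-0.07]}]'

```text
time_s: 18.92
ee_pos: [0.5688, -0.142, 0.1871]
ee_rot: [-1.346, -2.838, 0.0]
force: [0.4, -0.4, -2.7]
grip_width: 0.0113
```

```bash
python3 f.py
```

```text
18.93 pos [ 568.83 -141.96  187.05] yaw 0.886 F [ 0.4 -0.4 -2.7] M [-0.34 -0.28  0.01]
```

Emit:
servo_tool --motion '[{"jaw":0,"travel":[0,0,0],"turn":[0,0,-0.07]},{"jaw":0,"travel":[0,0,0],"turn":[0,0,-0.07]}]'

```text
time_s: 19.18
ee_pos: [0.5688, -0.1419, 0.1871]
ee_rot: [-1.246, -2.883, 0.0]
force: [0.2, -1.1, -5.5]
grip_width: 0.0117
```

```bash
python3 f.py
```

```text
19.18 pos [ 568.82 -141.88  187.14] yaw 0.816 F [ 0.2 -1.1 -5.5] M [-0.26 -0.11 -0.03]
```

Emit:
servo_tool --motion '[{"jaw":0,"travel":[0,0,0.05],"turn":[0,0,0]},{"jaw":0,"travel":[0,0,0.1],"turn":[0,0,0]},{"jaw":0,"travel":[0,0,0.1],"turn":[0,0,0]}]'

```text
time_s: 19.55
ee_pos: [0.569, -0.1419, 0.1865]
ee_rot: [-1.244, -2.884, -0.0]
force: [-0.0, -0.8, -4.4]
grip_width: 0.012
```

```bash
python3 f.py
```

```text
19.55 pos [ 569.03 -141.86  186.52] yaw 0.814 F [-0.  -0.8 -4.4] M [-0.12 -0.17 -0.02]
```

Emit:
servo_tool --motion '[{"jaw":0,"travel":[0,0,0.05],"turn":[0,0,0]},{"jaw":0,"travel":[0,0,0.1],"turn":[0,0,0]},{"jaw":0,"travel":[0,0,0.1],"turn":[0,0,0]}]'

```text
time_s: 19.92
ee_pos: [0.5691, -0.1419, 0.1856]
ee_rot: [-1.244, -2.885, -0.0]
force: [0.4, -1.1, -3.9]
grip_width: 0.0115
```

```bash
python3 f.py
```

```text
19.93 pos [ 569.06 -141.94  185.59] yaw 0.814 F [ 0.4 -1.1 -3.9] M [-0.12 -0.24  0.02]
```

It is past the chamfer with no load, so I keep lowering in short checked steps.

Emit:
servo_tool --motion '[{"jaw":0,"travel":[0,0,0.07],"turn":[0,0,0]},{"jaw":0,"travel":[0,0,0.14],"turn":[0,0,0]},{"jaw":0,"travel":[0,0,0.2],"turn":[0,0,0]}]'

```text
time_s: 20.3
ee_pos: [0.5691, -0.1419, 0.1836]
ee_rot: [-1.243, -2.885, -0.0]
force: [0.5, -0.4, -4.8]
grip_width: 0.0119
```

```bash
python3 f.py
```

```text
20.3 pos [ 569.06 -141.93  183.58] yaw 0.814 F [ 0.5 -0.4 -4.8] M [-0.16 -0.16  0.05]
```

Emit:
servo_tool --motion '[{"jaw":0,"travel":[0,0,0.07],"turn":[0,0,0]},{"jaw":0,"travel":[0,0,0.14],"turn":[0,0,0]},{"jaw":0,"travel":[0,0,0.2],"turn":[0,0,0]}]'

```text
time_s: 20.68
ee_pos: [0.569, -0.1419, 0.1816]
ee_rot: [-1.243, -2.885, -0.0]
force: [1.2, -1.2, -4.0]
grip_width: 0.0116
```

```bash
python3 f.py
```

```text
20.68 pos [ 569.04 -141.94  181.56] yaw 0.814 F [ 1.2 -1.2 -4. ] M [-0.09 -0.1   0.05]
```

Emit:
servo_tool --motion '[{"jaw":0,"travel":[0,0,0.1],"turn":[0,0,0]},{"jaw":0,"travel":[0,0,0.2],"turn":[0,0,0]},{"jaw":0,"travel":[0,0,0.3],"turn":[0,0,0]}]'

```text
time_s: 21.05
ee_pos: [0.5691, -0.142, 0.1786]
ee_rot: [-1.243, -2.885, 0.0]
force: [0.9, -0.2, -3.8]
grip_width: 0.0115
```

```bash
python3 f.py
```

```text
21.05 pos [ 569.06 -141.96  178.56] yaw 0.814 F [ 0.9 -0.2 -3.8] M [-0.15 -0.19 -0.02]
```

Emit:
servo_tool --motion '[{"jaw":0,"travel":[0,0,0.1],"turn":[0,0,0]},{"jaw":0,"travel":[0,0,0.2],"turn":[0,0,0]},{"jaw":0,"travel":[0,0,0.3],"turn":[0,0,0]}]'

```text
time_s: 21.42
ee_pos: [0.5691, -0.142, 0.1756]
ee_rot: [1.243, 2.885, 0.0]
force: [0.4, -1.2, -4.0]
grip_width: 0.0116
```

```bash
python3 f.py
```

```text
21.43 pos [ 569.06 -141.96  175.57] yaw 0.814 F [ 0.4 -1.2 -4. ] M [-0.09 -0.19 -0.  ]
```

Emit:
servo_tool --motion '[{"jaw":0,"travel":[0,0,0.05],"turn":[0,0,0]},{"jaw":0,"travel":[0,0,0.1],"turn":[0,0,0]},{"jaw":0,"travel":[0,0,0.1],"turn":[0,0,0]}]'

```text
time_s: 21.8
ee_pos: [0.5691, -0.1419, 0.1746]
ee_rot: [-1.243, -2.885, 0.0]
force: [0.9, -0.7, -4.4]
grip_width: 0.0115
```

```bash
python3 f.py
```

```text
21.8 pos [ 569.05 -141.94  174.59] yaw 0.814 F [ 0.9 -0.7 -4.4] M [-0.19 -0.22 -0.02]
```

Emit:
servo_tool --motion '[{"jaw":0,"travel":[0,0,0.1],"turn":[0,0,0]},{"jaw":0,"travel":[0,0,0.15],"turn":[0,0,0]},{"jaw":0,"travel":[0,0,0.15],"turn":[0,0,0]}]'

```text
time_s: 22.18
ee_pos: [0.569, -0.142, 0.1731]
ee_rot: [-1.243, -2.885, -0.0]
force: [0.2, -0.8, -4.9]
grip_width: 0.0117
```

Emit:
servo_tool --motion '[{"jaw":0,"travel":[0,0,0.05],"turn":[0,0,0]},{"jaw":0,"travel":[0,0,0.1],"turn":[0,0,0]},{"jaw":0,"travel":[0,0,0.1],"turn":[0,0,0]}]'

```text
time_s: 22.55
ee_pos: [0.569, -0.142, 0.1721]
ee_rot: [-1.243, -2.885, 0.0]
force: [0.3, 0.2, -4.2]
grip_width: 0.0116
```

Emit:
servo_tool --motion '[{"jaw":0,"travel":[0,0,0.05],"turn":[0,0,0]},{"jaw":0,"travel":[0,0,0.1],"turn":[0,0,0]},{"jaw":0,"travel":[0,0,0.1],"turn":[0,0,0]}]'

```text
time_s: 22.92
ee_pos: [0.5693, -0.142, 0.1716]
ee_rot: [1.243, 2.884, 0.0]
force: [-0.7, 0.5, 1.2]
grip_width: 0.0115
```

```bash
python3 f.py
```

```text
22.93 pos [ 569.33 -142.04  171.63] yaw 0.814 F [-0.7  0.5  1.2] M [-0.11 -0.02 -0.01]
```

Contact at z = 171.7 mm matches the predicted fully-home height of 171.6 mm. Now I turn clockwise while watching the torque.

Emit:
servo_tool --motion '[{"jaw":0,"travel":[0,0,-0.03],"turn":[0,0,0.08]},{"jaw":0,"travel":[0,0,-0.03],"turn":[0,0,0.16]},{"jaw":0,"travel":[0,0,-0.03],"turn":[0,0,0.24]},{"jaw":0,"travel":[0,0,-0.03],"turn":[0,0,0.3]}]' --squeeze 38

```text
time_s: 23.42
ee_pos: [0.5691, -0.1421, 0.1716]
ee_rot: [1.663, 2.665, -0.001]
force: [-0.5, -1.2, 0.4]
grip_width: 0.0119
```

```bash
python3 f.py
```

```text
23.43 pos [ 569.11 -142.15  171.58] yaw 1.115 F [-0.5 -1.2  0.4] M [-0.38  0.05  0.31]
```

Emit:
servo_tool --motion '[{"jaw":0,"travel":[0,0,0],"turn":[0,0,0.08]},{"jaw":0,"travel":[0,0,0],"turn":[0,0,0.16]},{"jaw":0,"travel":[0,0,0],"turn":[0,0,0.24]},{"jaw":0,"travel":[0,0,0],"turn":[0,0,0.3]}]'

```text
time_s: 23.92
ee_pos: [0.569, -0.1422, 0.1716]
ee_rot: [2.042, 2.387, -0.001]
force: [-0.2, -1.9, -0.6]
grip_width: 0.0116
```

```bash
python3 f.py
```

```text
23.93 pos [ 569.03 -142.19  171.62] yaw 1.415 F [-0.2 -1.9 -0.6] M [-0.44  0.17  0.29]
```

Emit:
servo_tool --motion '[{"jaw":0,"travel":[0,0,0],"turn":[0,0,0.08]},{"jaw":0,"travel":[0,0,0],"turn":[0,0,0.16]},{"jaw":0,"travel":[0,0,0],"turn":[0,0,0.24]},{"jaw":0,"travel":[0,0,0],"turn":[0,0,0.3]}]'

```text
time_s: 24.42
ee_pos: [0.5689, -0.1422, 0.1716]
ee_rot: [2.376, 2.055, -0.001]
force: [-0.3, -2.2, 0.1]
grip_width: 0.0118
```

```bash
python3 f.py
```

```text
24.43 pos [ 568.94 -142.18  171.61] yaw 1.715 F [-0.3 -2.2  0.1] M [-0.49  0.24  0.26]
```

Emit:
servo_tool --motion '[{"jaw":0,"travel":[0,0,0],"turn":[0,0,0.06]},{"jaw":0,"travel":[0,0,0],"turn":[0,0,0.1]}]'

```text
time_s: 24.68
ee_pos: [0.5689, -0.1422, 0.1716]
ee_rot: [2.475, 1.934, -0.001]
force: [-0.7, -1.3, 0.3]
grip_width: 0.0121
```

```bash
python3 f.py
```

```text
24.68 pos [ 568.92 -142.18  171.62] yaw 1.815 F [-0.7 -1.3  0.3] M [-0.48  0.37  0.34]
```

Emit:
servo_tool --motion '[{"jaw":0,"travel":[0,0,0],"turn":[0,0,0.05]},{"jaw":0,"travel":[0,0,0],"turn":[0,0,0.06]}]'

```text
time_s: 24.92
ee_pos: [0.5689, -0.1421, 0.1716]
ee_rot: [2.531, 1.861, -0.001]
force: [-2.1, -1.5, 0.9]
grip_width: 0.0117
```

```bash
python3 f.py
```

```text
24.93 pos [ 568.94 -142.13  171.6 ] yaw 1.874 F [-2.1 -1.5  0.9] M [-0.47  0.41  0.26]
```

Emit:
servo_tool --motion '[{"jaw":0,"travel":[0,0,0],"turn":[0,0,0.06]},{"jaw":0,"travel":[0,0,0],"turn":[0,0,0.06]}]'

```text
time_s: 25.18
ee_pos: [0.5691, -0.142, 0.1716]
ee_rot: [2.584, 1.786, -0.0]
force: [-1.9, -1.2, 1.5]
grip_width: 0.0115
```

```bash
python3 f.py
```

```text
25.18 pos [ 569.08 -142.    171.6 ] yaw 1.932 F [-1.9 -1.2  1.5] M [-0.34  0.36  0.44]
```

Emit:
servo_tool --motion '[{"jaw":0,"travel":[0,0,0],"turn":[0,0,0.06]},{"jaw":0,"travel":[0,0,0],"turn":[0,0,0.06]}]'

```text
time_s: 25.42
ee_pos: [0.5692, -0.142, 0.1716]
ee_rot: [2.636, 1.709, 0.0]
force: [-0.9, -0.9, 1.8]
grip_width: 0.0117
```

```bash
python3 f.py
```

```text
25.43 pos [ 569.17 -141.98  171.59] yaw 1.991 F [-0.9 -0.9  1.8] M [-0.33  0.28  0.74]
```

The torque rose from 0.27 to 0.44 to 0.74 N·m, which is the closed stop. I ease off now.

Emit:
servo_tool --motion '[{"jaw":0,"travel":[0,0,0],"turn":[0,0,-0.06]},{"jaw":0,"travel":[0,0,0],"turn":[0,0,-0.1]},{"jaw":0,"travel":[0,0,0],"turn":[0,0,-0.1]}]'

```text
time_s: 25.8
ee_pos: [0.569, -0.1421, 0.1716]
ee_rot: [2.549, 1.837, -0.0]
force: [-1.5, -1.5, 1.5]
grip_width: 0.0118
```

```bash
python3 f.py
```

```text
25.8 pos [ 569.03 -142.06  171.56] yaw 1.893 F [-1.5 -1.5  1.5] M [-0.49  0.53  0.05]
```

Emit:
servo_tool --motion '[{"jaw":0,"travel":[-0.07,-0.03,0],"turn":[0,0,0]},{"jaw":0,"travel":[-0.12,-0.06,0],"turn":[0,0,0]},{"jaw":0,"travel":[-0.12,-0.06,0],"turn":[0,0,0]},{"jaw":0.2,"travel":[-0.12,-0.06,0],"turn":[0,0,0]},{"jaw":0.3,"travel":[-0.12,-0.06,0],"turn":[0,0,0]},{"jaw":0.4,"travel":[-0.12,-0.06,0],"turn":[0,0,0]},{"jaw":0.5,"travel":[-0.12,-0.06,0],"turn":[0,0,0]},{"jaw":0.6,"travel":[-0.12,-0.06,0],"turn":[0,0,0]},{"jaw":0.6,"travel":[-0.12,-0.06,0],"turn":[0,0,0]},{"jaw":0.6,"travel":[-0.12,-0.06,0],"turn":[0,0,0]}]'

```text
time_s: 27.05
ee_pos: [0.5681, -0.1429, 0.1714]
ee_rot: [-2.55, -1.835, 0.0]
force: [0.1, 0.1, 0.7]
grip_width: 0.0554
```

```bash
python3 f.py
python3 - <<'E'
from h import *
o=[]
for n,c in(("scene",(150,100,310,220)),("side",(210,190,370,310))):
    s=bot.snapshot(n); o.append(cv2.resize(s["pixels"][c[1]:c[3],c[0]:c[2]],(400,300),interpolation=2))
cv2.imwrite("pics/c6.png",np.hstack(o))
E
```

```text
27.05 pos [ 568.1  -142.91  171.42] yaw 1.894 F [0.1 0.1 0.7] M [-0.04  0.09 -0.01]
```

View pics/c6.png

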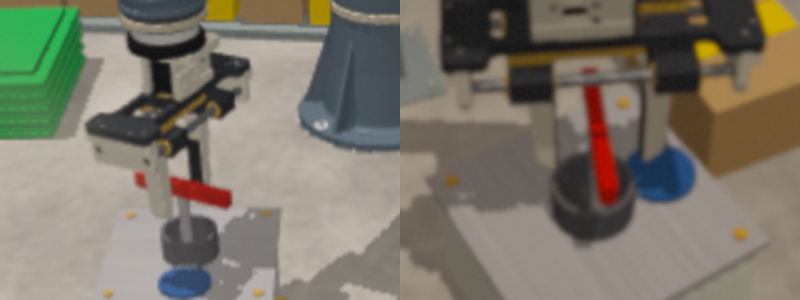

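The key is standing in the neck, bar near (183,188) on the left and (603,140) on the right, with the fingers clear of it. I lift straight up and check.

Emit:
servo_tool --motion '[{"jaw":0.6,"travel":[0,0,-1],"turn":[0,0,0]},{"jaw":0.6,"travel":[0,0,-3],"turn":[0,0,0]},{"jaw":0.6,"travel":[0,0,-6],"turn":[0,0,0]},{"jaw":0.6,"travel":[0,0,-10],"turn":[0,0,0]},{"jaw":0.6,"travel":[0,0,-13],"turn":[0,0,0]},{"jaw":0.6,"travel":[0,0,-13],"turn":[0,0,0]},{"jaw":0.6,"travel":[0,0,-13],"turn":[0,0,0]}]'

```text
time_s: 28.02
ee_pos: [0.5678, -0.1428, 0.3008]
ee_rot: [-2.549, -1.835, 0.001]
force: [0.2, -0.1, 0.2]
grip_width: 0.0562
```

```bash
python3 f.py
python3 - <<'E'
from h import *
from math import pi
for n in("scene","side"):
    s=bot.snapshot(n); P=pts(s); ok=s["range_z"]>0; x,y,z=np.moveaxis(P,-1,0); cv2.imwrite(f"pics/{n}7.png",s["pixels"])
    H,S,V=cv2.split(cv2.cvtColor(s["pixels"],cv2.COLOR_BGR2HSV))
    m=ok&((H<8)|(H>172))&(S>120)&(V>60)&(np.hypot(x-.568,y+.141)<.08)&(z>.15)
    q=P[m]; r=cv2.minAreaRect(q[:,:2].astype(np.float32)); print(n,"bar",m.sum(),r,"z",np.percentile(q[:,2],[5,50,95,99]).round(4))
    u=np.linalg.svd(q-q.mean(0))[2][0]; print(" axis",u.round(3))
    t=(H>20)&(H<35)&(S>130)&ok
    for nm,c in(("tape",t&(abs(x-.75)<.08)&(y<-.2)&(z>.03)),("cartape",t&(abs(x-.77)<.1)&(abs(y)<.08)&(z>.08)),("cap",(H>100)&(H<125)&(S>130)&ok&(abs(x-.71)<.05)&(abs(y-.277)<.05))):
        if c.any(): print(" ",nm,np.median(P[c],0).round(3))
    o=dict(np.load(f"{n}0.npz"));P0=pts(o);H0,S0,_=cv2.split(cv2.cvtColor(o["pixels"],cv2.COLOR_BGR2HSV));x0,y0,z0=np.moveaxis(P0,-1,0);t0=(H0>20)&(H0<35)&(S0>130)&(o["range_z"]>0)
    for nm,c in(("tape0",t0&(abs(x0-.75)<.08)&(y0<-.2)&(z0>.03)),("cartape0",t0&(abs(x0-.77)<.1)&(abs(y0)<.08)&(z0>.08))): print(" ",nm,np.median(P0[c],0).round(3))
E
```

```text
28.02 pos [ 567.78 -142.79  300.84] yaw 1.894 F [ 0.2 -0.1  0.2] M [-0.06  0.03  0.04]
scene bar 269 ((0.5739248991012573, -0.1399780809879303), (0.10917994379997253, 0.016731739044189453), 72.2114486694336) z [0.1844 0.1938 0.1983 0.199 ]
 axis [ 0.305  0.952 -0.01 ]
  tape [ 0.751 -0.296  0.045]
  cartape [0.769 0.005 0.09 ]
  cap [0.713 0.277 0.188]
  tape0 [ 0.752 -0.296  0.045]
  cartape0 [0.77  0.004 0.09 ]
side bar 431 ((0.5684388279914856, -0.14234665036201477), (0.11056797951459885, 0.012102978304028511), 72.39898681640625) z [0.1853 0.1978 0.1994 0.1997]
 axis [-0.299 -0.954 -0.027]
  tape [ 0.738 -0.304  0.046]
  cartape [0.757 0.005 0.09 ]
  tape0 [ 0.738 -0.304  0.046]
  cartape0 [0.757 0.005 0.09 ]
```

View pics/side7.png

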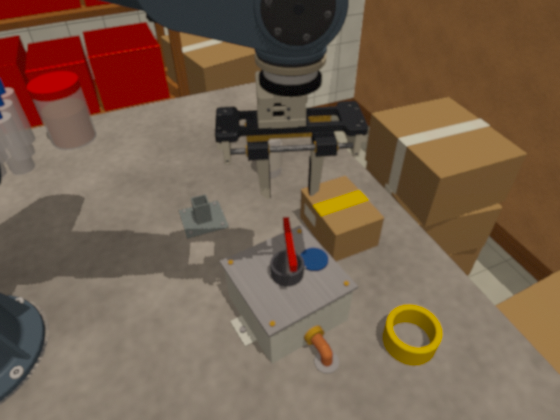

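The key stands home with its bar top at 199 mm (expected 199), upright, and the bystanders have not moved. I'm handing in.

```bash
python3 -c "
from bench import bot; print(bot.close_job())"
```

```text
the job is handed in; nothing more can be done
None
```

The valve is turned to its closed stop, and the T-key is released and standing fully home on the stem. I handed the job in at about 28 s of the 67 s allowed; it returned no verdict.

- **Fitting the key:** I felt the key onto the square with less than 11 N of push. It needed about 2.5 mm of sideways correction and a small turn before it dropped in. It seated with the tool at 171.6 mm, which is the expected height for fully home.
- **Closing:** Turning clockwise, the drag stayed at about 0.3 N·m. The torque then rose to 0.44 and 0.74 N·m at the stop, under the 0.8 limit. I backed off to about zero before letting go.
- **Final checks:** The bar's top is at 199 mm (expected 199) and level to within 1–2 degrees. It lies at 72°, and the gripper let go at 71.5°. The wrist force reads about zero. The tape roll and carton are within 1 mm of where they started, and the bottle's cap within about 1 mm.
- **What disagreed:** One mid-task camera estimate put the key's tilt at 0.06 rad. It rested on few pixels and the later views did not show it. The two cameras also differ by about 5 mm in x, so I went by feel and by heights for the fit.

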